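Load the fruit crusher and hold its run key in the guard window

ROBOT

A 6-joint arm with a two-finger parallel gripper is mounted at the origin on the work surface. World frame = base frame: x ahead of the robot, y to its left, z up, the work surface at z = 0. Lengths are in m, angles in degrees, forces in N, time in s.
With the tool pointing down it reaches from about 0.375 to 0.75 m from the base axis. Payload 9 kg.
Tool frame: the origin (TCP) lies where the fingers leave the gripper's body, on its centre line; the fingertips stand 73 mm ahead of it and the grasp point (between the pads) lies 54 mm ahead of it (robot.tip_reach is the distance from the TCP to the fingertips, in m); z points along the fingers, y is the direction in which the jaws open and shut (so a half turn about z gives the same grasp; the last joint's range is limited). The gripper opens to 85 mm and grips with 20 to 120 N. Pads are 22 mm wide; open, the fingers measure 114 mm over their backs; the gripper's body (76 mm by 85 mm) begins 54 mm behind the grasp point. The pads swing forward as they close: fully open they stand 13 mm farther back than shut.
Start: joints at [-76.415, 5.964, 5.575, 89.605, 0, 77.527], TCP at [0.264, -0.539, 0.304] pointing down, gripper open.
Joint ranges: [-171.21, 171.21], [-48.23, 106.86], [-62.78, 66.21], [-105.2, 120.99], [-86.42, 89.51], [-180, 180]. Speed limits (degrees/s): [127.2, 127.2, 147.25, 180, 180, 180].

INTERFACE

Orientations are given as [roll, pitch, yaw] about the fixed x, y, z axes, in that order (R = Rz(yaw) Ry(pitch) Rx(roll)).
In Python, from plant import robot gives the robot as it stands. Calls block until the motion is done:
- robot.move_pose(position, orientation): joint-space move of the TCP to a pose.
- robot.line_to(position, vel=0.15, rotation=None, guard=None): straight line of the TCP; rotation=None keeps the orientation; vel is the mean speed in m/s. With guard (N) it stops when the force on the tool has changed by that much, and returns True; else False.
- robot.goto_joints(angles): joint-space move.
- robot.set_gripper(opening): finger opening in m; the grip force is fixed at half the most; returns when the fingers have stopped.
- robot.pause(seconds).
- robot.ik(position, orientation): joint angles nearest the present ones, or None.
- robot.observe(): the state.
- robot.grab_frame(name): name is "scene" or "top"; returns the picture (400x640x3 uint8, blue, green, red); there is no depth.
- robot.get_calibration(name): a dict with "vertical_fov" (degrees; the focal length in pixels is half the picture's height over the tangent of half this angle, whatever the lens; pixels are square), "cx", "cy" (the principal point, pixels), "rvec" (rotation vector, rad) and "tvec" (3), from world to camera coordinates, as OpenCV has them. Camera axes: x right, y down, z forward; pixel columns grow to the right and rows downward; lengths in m; the calibration is good to about 2 mm. A picture is of the moment at which its call begins. get_calibration takes no time and is no camera call.
A pose or a line that the arm cannot do raises robot.IKError and nothing moves.
- robot.job_done(): hands the job in, once; it reports no verdict.
The state is a dict: "time": time; "q": joint angles; "qvel": joint speeds; "joint_torque": joint torques, N m; "tool_pos": TCP position; "tcp_rot": TCP orientation; "ft_force": force on the tool from outside, world axes, zero at the start; "torque": the same for the moment, N m; "gripper_width": finger opening in m.
Only numpy, scipy, OpenCV 4.12 (cv2) and the standard library are available. Lean on these libraries where they do the work, as an engineer would, in place of code of your own. Each camera call takes 0.05 s, during which the arm holds its last target.

TASK

Load the fruit crusher and start it: lower the orange mandarin into the steel hopper, setting it gently on the bottom rather than dropping it, and let go of it there. Then lift the red-handled run key out of its blue stand, pass its metal blade down through the narrow window in the yellow guard of the start box and push it fully home against the spring, so that the black collar is down on the guard. Finish while still gripping the key and holding it pressed home, and leave the lime, the amber bottle and the white beaker where they are.

Things in the scene. Friction and masses are not known exactly. Their poses are not given: they have to be found in the camera images.
- mandarin_centre (a point): Centre (half-way up) of the orange mandarin: a slightly flattened rigid round fruit, 58 mm across and 48 mm high, about 80 g, standing on the bench on a small flat underside. Its z axis is up.
- hopper_floor (a point): Middle of the floor of the crusher's round steel hopper, 62 mm above the bench: a white disc 140 mm across on soft springs that gives up to 8 mm when pressed (about 9 N). Open top: the rim, 172 mm across outside, 164 mm inside, lies 88 mm above this floor, 150 mm above the bench; about 149 mm inside at the floor. It sits on a white motor base 190 mm square, 45 mm high, fixed to the bench.
- key_grip (a point): Middle of the run key's red handle, where to grasp it: a block 46 mm long (key's x) x 16 mm thick (key's y) x 44 mm tall, upright (z up). This point is 22 mm below the handle's top and 30 mm above the collar's underside. The key weighs about 90 g and looks the same after a half turn. At the start it hangs upright in the fixed blue stand.
- key_collar (a point): Centre of the underside of the run key's black collar, 56 x 26 mm (x, y) and 6 mm thick, under the red handle; axes as the key's. The metal blade, 40 x 10 mm (x, y), reaches 50 mm down from this point; its last 5 mm are reduced to 36 x 6 mm.
- stand_top (a point): Middle of the top of the fixed blue stand (block 80 x 50 mm (x, y), 60 mm high, on a foot 100 x 70 mm). At the start the key's collar rests on it and its blade hangs loosely in the stand's slot (46 x 16 mm); the key must rise 50 mm straight up to come clear.
- window (a point): Centre of the window in the yellow guard on the start box, level with the guard's upper face, 80 mm above the bench; z up. The slot is 44 (x) x 14 mm (y), 2 mm more than the blade on every side, through a guard 10 mm thick, wider below. The box, 130 x 100 mm (x, y), is fixed. The key is home when its collar's underside meets this point, x axes parallel either way round.
- runplate (a joint): Travel (m) of the green sprung run plate under the window: 0 = up (30 mm below the guard's upper face), growing as the blade pushes it down; 0.020 when the collar is on the guard, stop at 0.022. The spring pushes back with 2 N at first and 6 N at 0.020, and lifts the key again if it is not held down.
- lime_centre (a point): Centre of the green lime, same shape and size as the mandarin (58 mm across, 48 mm high), on the bench beside it; leave it alone.
- flask_mid (a point): Half-way up the amber bottle, 54 mm across and 110 mm tall, standing on the bench; leave it alone.
- beaker_mid (a point): Half-way up the white beaker, 64 mm across and 80 mm tall, standing on the bench; leave it alone.
Things that resemble listed ones, but are neither listed nor needed, are in the scene too. What is meant by the part that bears key_grip is not brown or purple, and is the smaller of those in its own colour.

How it is judged (in metres and radians):
On the way, in this order (a step that is already met when the one before it is completed fails the run):
1. the mandarin, still gripped, is lowered to the bottom of the hopper (its underside within 16 mm of the floor) (horizontal distance between mandarin_centre and hopper_floor below 0.06 m and z of mandarin_centre in the frame of hopper_floor between 0.012 and 0.04 m and contact force between the fingers and mandarin above 0.3 N), for 0.05 s.
2. the mandarin is let go and lies at rest in the hopper (horizontal distance between mandarin_centre and hopper_floor below 0.06 m and z of mandarin_centre in the frame of hopper_floor between 0.012 and 0.04 m and contact force between the fingers and mandarin below 0.05 N and linear speed of mandarin below 0.03 m/s), for 0.2 s.
3. the key is lifted clear of its stand in the gripper (height (world z) of key_collar above 0.112 m and contact force between the fingers and key above 0.5 N), for 0.1 s.
At the end, for the whole second after the job is handed in: Mandarin released and at rest in the hopper; gripper holding the key with its blade through the window: collar within 5 mm of the guard face and of the window centre, upright within 0.12 rad, in line within 0.15 rad, run plate over 15 mm down and still (all of step 2 and contact force between the fingers and key above 1 N and horizontal distance between key_collar and window below 0.005 m and z of key_collar in the frame of window below 0.005 m and angle between the x axis of key_collar and the x axis of window, either way round below 0.15 rad and angle between key_collar's own z axis and vertical below 0.12 rad and value of joint runplate above 0.015 m and velocity of joint runplate between -0.01 and 0.01 m/s); the arm keeps its last pose, push and grip.
It fails at once if the mandarin strikes or is pressed on the crusher with more than 20 N (contact force between mandarin and crusher above 20 N).
It fails at once if the lime is moved more than 25 mm (distance of lime_centre from where it was at the start of the episode above 0.025 m).
It fails at once if the amber bottle is moved more than 25 mm (distance of flask_mid from where it was at the start of the episode above 0.025 m).
It fails at once if the white beaker is moved more than 25 mm (distance of beaker_mid from where it was at the start of the episode above 0.025 m).
It also fails if it takes over 69 s, if anything falls off the work surface, if the arm or the gripper's body presses on something with over 40 N, if the wrist force passes 120 N, or if a joint passes its speed limit or range.

## Working session

There is one attempt and no reset: what is moved stays moved. The work goes in short steps, each a Python script; the robot and the scene stay as the last script left them, time stands still between calls to the robot, and variables do not carry over. Pictures are saved under pics/ and viewed, and the job is handed in when it is done.

```bash
ls; mkdir -p pics
python3 - <<'E'
from plant import robot
import cv2
for n in ("scene","top"):
    im=robot.grab_frame(n); cv2.imwrite(f"pics/{n}0.png",im); print(n,robot.get_calibration(n))
s=robot.observe(); print(s)
E
```

```text
pics
scene {'vertical_fov': 50.572214994507114, 'cx': 327.34261521951464, 'cy': 194.79556646201567, 'rvec': array([ 2.35207851,  0.93887721, -0.28280275]), 'tvec': array([-0.44586665, -0.30197491,  1.29956277])}
top {'vertical_fov': 46.27536801082109, 'cx': 323.17736615564223, 'cy': 191.63639704506448, 'rvec': array([ 2.28396682, -1.91617414,  0.20435308]), 'tvec': array([-0.08953339,  0.61672207,  1.09697472])}
{'time': 0.1, 'q': array([-7.64144835e+01,  5.99568619e+00,  5.53095763e+00,  8.96042297e+01,
       -1.99928774e-03,  7.75257164e+01]), 'qvel': array([ 0.02393429, -0.13846841,  0.07869555, -0.06882183,  0.0486489 ,
        0.0468967 ]), 'joint_torque': array([ 4.09884669e-03, -5.58204889e+01,  5.04722357e+01,  1.29238976e-02,
       -3.95807301e-04,  4.76538574e-06]), 'tool_pos': array([ 0.26352534, -0.53879096,  0.30318968]), 'tcp_rot': array([-1.79932238e+02, -1.29429761e-02,  2.60597936e+01]), 'ft_force': array([-0.04325117, -0.46965712,  0.19277875]), 'torque': array([-0.00626952, -0.00179668, -0.00654405]), 'gripper_width': 0.08554360203628698}
```

View pics/scene0.png

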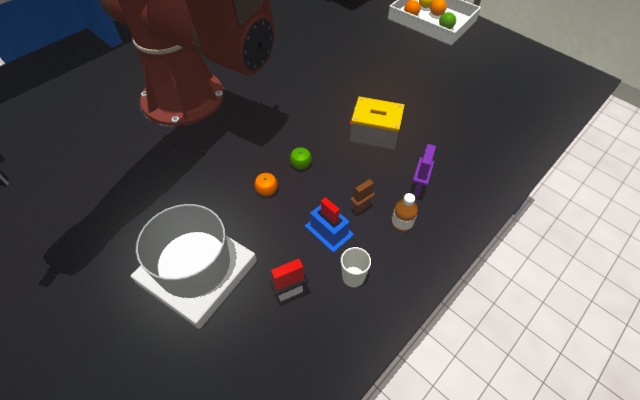

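View pics/top0.png

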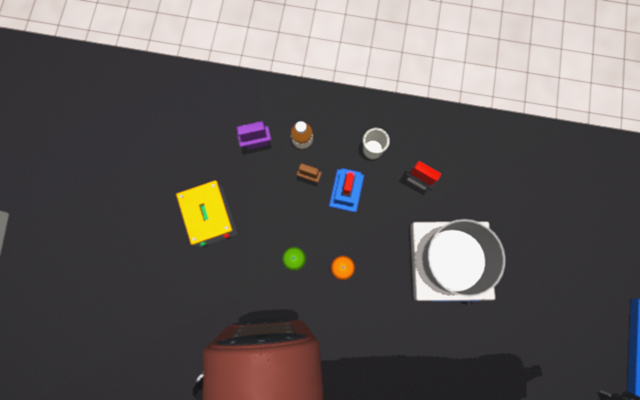

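```bash
cat > h.py <<'E'
import numpy as np, cv2
from plant import robot
def cam(n):
    c=robot.get_calibration(n); f=200/np.tan(np.radians(c['vertical_fov']/2))
    K=np.array([[f,0,c['cx']],[0,f,c['cy']],[0,0,1.]])
    R=cv2.Rodrigues(np.array(c['rvec']))[0]; return K,R,np.array(c['tvec'])
def proj(n,P):
    K,R,t=cam(n); return cv2.projectPoints(np.atleast_2d(np.array(P,float)),cv2.Rodrigues(R)[0],t,K,None)[0].reshape(-1,2)
def ray(n,p):
    K,R,t=cam(n); d=R.T@np.linalg.solve(K,[p[0],p[1],1.]); return -R.T@t,d/np.linalg.norm(d)
def tri(ps,pt):
    A,b=[],[]
    a,d=ray('scene',ps); c,e=ray('top',pt)
    s=np.linalg.lstsq(np.stack([d,-e],1),c-a,rcond=None)[0]
    p,q=a+s[0]*d,c+s[1]*e
    return (p+q)/2,np.linalg.norm(p-q)
def onz(n,p,z):
    o,d=ray(n,p); return o+d*(z-o[2])/d[2]
E
python3 - <<'E'
from h import *
np.set_printoptions(precision=4,suppress=True)
for n in('scene','top'): 
    K,R,t=cam(n); print(n,'cam pos',-R.T@t, 'f',K[0,0])
for k,a,b in [('mandarin',(266,184),(343,267)),('lime',(301,158),(294,258)),('keytop',(330,206),(349,182)),('redbig',(288,268),(426,172)),('window',(378,112),(204,212)),('bottlecap',(409,199),(301,127)),('hopfloor',(191,263),(456,261))]:
    print(k,*tri(a,b))
s=cv2.imread('pics/scene0.png');t=cv2.imread('pics/top0.png')
def crop(im,x,y,w,h,k): return cv2.resize(im[y:y+h,x:x+w],None,fx=k,fy=k,interpolation=cv2.INTER_CUBIC)
cv2.imwrite('pics/c1.png',np.vstack([crop(s,260,180,130,50,6)[:300],crop(s,260,230,130,50,6)]))
cv2.imwrite('pics/c2.png',np.hstack([crop(t,300,150,65,90,6),crop(t,395,150,65,90,6)]))
cv2.imwrite('pics/c3.png',np.hstack([crop(s,340,90,75,70,5),crop(t,170,175,75,70,5)]))
E
```

```text
scene cam pos [ 1.0054 -0.4438  0.8781] f 423.3689317940012
top cam pos [ 0.3886 -0.0152  1.2002] f 468.0401875475306
mandarin [ 0.4521 -0.0605  0.023 ] 0.002362815471494196
lime [0.4529 0.0637 0.0217] 0.00245796883903259
keytop [ 0.6507 -0.0381  0.1001] 0.003129607913298236
redbig [ 0.7016 -0.2143  0.1208] 0.002663320009104393
window [0.5211 0.2958 0.0765] 0.0027911005951233767
bottlecap [0.7672 0.1009 0.1004] 0.0019944233013741426
hopfloor [ 0.5129 -0.3286  0.0485] 0.002912481683269755
```

View pics/c1.png

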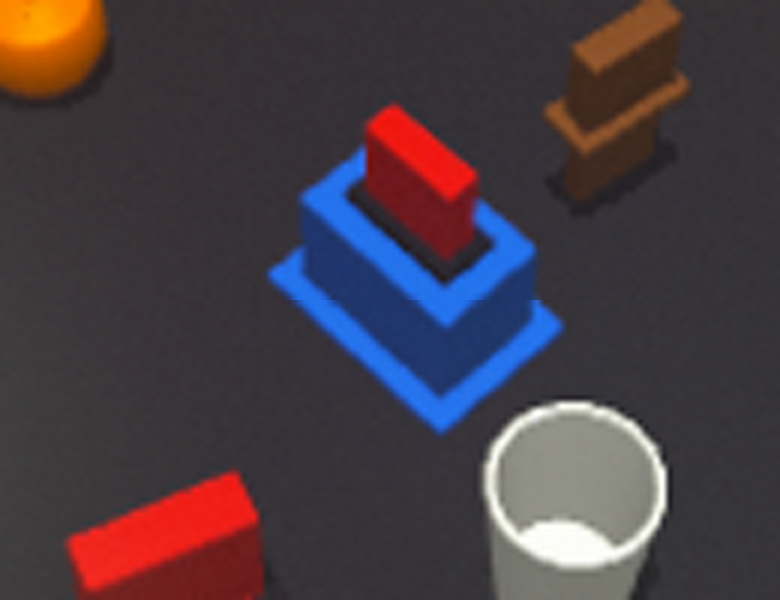

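View pics/c2.png

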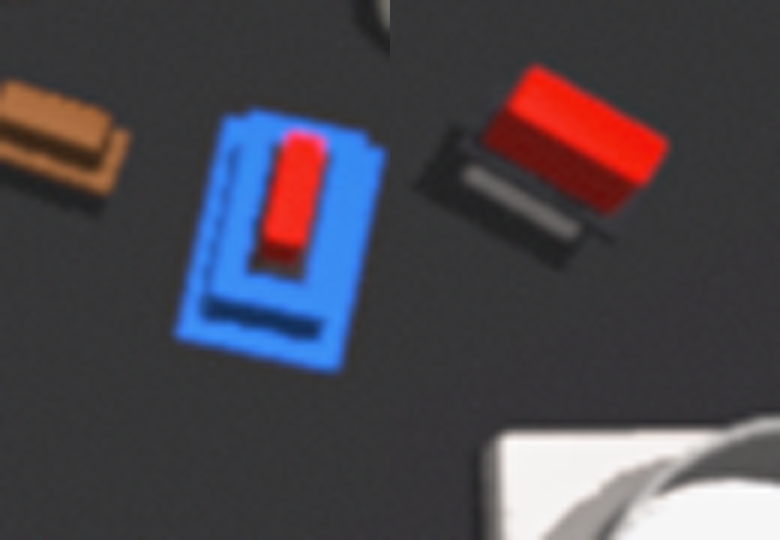

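View pics/c3.png

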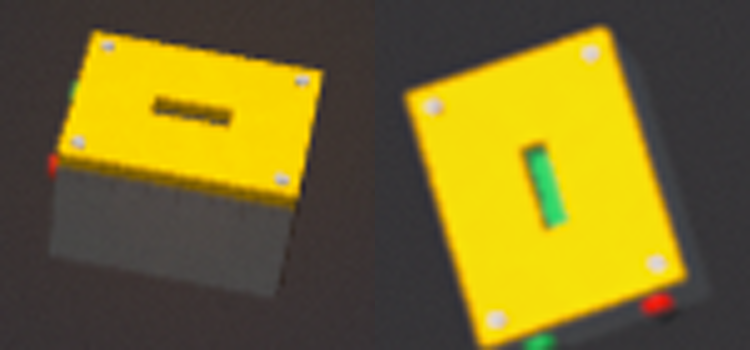

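```bash
cat > fit.py <<'E'
from h import *
from scipy.optimize import least_squares
def quad(im,mask_fn,roi,k=8):
    x,y,w,h=roi
    c=cv2.resize(im[y:y+h,x:x+w],None,fx=k,fy=k,interpolation=cv2.INTER_CUBIC)
    m=mask_fn(c.astype(int)).astype(np.uint8)*255
    cs,_=cv2.findContours(m,cv2.RETR_EXTERNAL,cv2.CHAIN_APPROX_NONE)
    ct=max(cs,key=cv2.contourArea); hull=cv2.convexHull(ct)
    e=0.01
    while True:
        q=cv2.approxPolyDP(hull,e*cv2.arcLength(hull,True),True)
        if len(q)<=4: break
        e*=1.1
    q=q[:,0].astype(float); assert len(q)==4
    P=ct[:,0].astype(float); L=[]
    for i in range(4):
        a,b=q[i],q[(i+1)%4]; d=b-a; l=np.linalg.norm(d); d/=l
        s=(P-a)@d; n=np.abs((P-a)@np.array([-d[1],d[0]]))
        sel=P[(s>.15*l)&(s<.85*l)&(n<max(0.08*l,6))]
        vx,vy,x0,y0=cv2.fitLine(sel.astype(np.float32),cv2.DIST_HUBER,0,.01,.01).ravel(); L.append((x0,y0,vx,vy))
    out=[]
    for i in range(4):
        a,b=L[i-1],L[i]
        s=np.linalg.solve(np.array([[a[2],-b[2]],[a[3],-b[3]]]),[b[0]-a[0],b[1]-a[1]])
        out.append([a[0]+s[0]*a[2],a[1]+s[0]*a[3]])
    out=np.array(out)
    return (out+.5)/k-.5+[x,y]
def rectfit(obs,lx,ly,p0,fixz=None):
    """obs {cam:4x2}; p=(x,y,z,yaw)"""
    base=np.array([[1,1],[-1,1],[-1,-1],[1,-1]])*[lx/2,ly/2]
    def pts(p):
        c,s=np.cos(p[3]),np.sin(p[3]); b=base@np.array([[c,s],[-s,c]])
        return np.c_[b+p[:2],np.full(4,p[2])]
    def res(p,asg=None):
        if fixz is not None: p=np.r_[p[:2],fixz,p[3]]
        r=[]
        for n,o in obs.items():
            pr=proj(n,pts(p))
            d=min(((np.roll(oo,i,0)-pr) for oo in (o,o[::-1]) for i in range(4)),key=lambda e:(e**2).sum())
            r.append(d.ravel())
        return np.concatenate(r)
    best=None
    for y in np.radians([0,45,90,135]):
        r=least_squares(res,[*p0,y+.1])
        if best is None or r.cost<best.cost:best=r
    return best.x,res(best.x)
yellow=lambda c:(c[...,2]>170)&(c[...,1]>140)&(c[...,0]<110)
redtop=lambda c:(c[...,2]>185)&(c[...,1]<90)&(c[...,0]<110)
E
python3 - <<'E'
from fit import *
np.set_printoptions(precision=4,suppress=True)
s=cv2.imread('pics/scene0.png');t=cv2.imread('pics/top0.png')
g={'scene':quad(s,yellow,(340,85,75,65)),'top':quad(t,yellow,(170,172,70,78))}
for f in(None,.08):
  p,r=rectfit(g,.13,.10,(.52,.296,.08),f);print('guard',p,np.degrees(p[3]),r)
for n in g:
  p,r=rectfit({n:g[n]},.13,.10,(.52,.296,.08),.08);print('guard',n,p,np.degrees(p[3]),r)
slot=lambda c:c[...,2]<130
g={'scene':quad(s,slot,(366,104,24,15)),'top':quad(t,slot,(195,199,20,27))}
for n in g: print(g[n])
for f in (None,.08):
  p,r=rectfit(g,.044,.014,(.52,.296,.08),f);print('slot',p,np.degrees(p[3]),r)
for n in g:
  p,r=rectfit({n:g[n]},.044,.014,(.52,.296,.08),.08);print('slot',n,p,np.degrees(p[3]),r)
g={'scene':quad(s,redtop,(315,192,30,35)),'top':quad(t,redtop,(337,167,25,30))}
for n in g: print(g[n])
for f in (None,.112):
  p,r=rectfit(g,.046,.016,(.65,-.038,.11),f);print('key',p,np.degrees(p[3]),r)
for n in g:
  p,r=rectfit({n:g[n]},.046,.016,(.65,-.038,.11),.112);print('key',n,p,np.degrees(p[3]),r)
E
```

```text
guard [0.5213 0.2962 0.077  0.5145] 29.477700432958947 [ 0.3107 -0.1098  0.2928 -0.1071  0.1099  0.1137  0.2975  0.1703 -0.3622
  0.0511 -0.215   0.6371  0.6535  0.4724  0.304  -0.3672]
guard [0.5216 0.295  1.0885 0.5144] 29.471577245562255 [ 0.3171  0.4432  0.4177  0.4626  0.2648  0.6472  0.3221  0.6835 -0.5299
  0.3383 -0.4202  0.7963  0.3435  0.6628  0.0355 -0.0519]
guard scene [0.5236 0.2939 0.08   0.5134] 29.416810889727987 [-0.0486 -0.1162  0.0994 -0.0518 -0.0268  0.0864 -0.0206  0.0724]
guard top [0.5204 0.2951 0.6058 0.515 ] 29.50561546374905 [-0.3705 -0.1177 -0.2916  0.3305  0.4705  0.2261  0.1929 -0.4799]
[[370.9319 110.3498]
 [384.5192 112.4738]
 [385.2649 114.23  ]
 [370.6487 111.7146]]
[[202.907  202.9519]
 [207.4981 218.4354]
 [204.1604 219.9443]
 [199.4304 205.1269]]
slot [0.5212 0.2967 0.0754 0.536 ] 30.70870115538981 [-1.4594  0.6065  0.7291  1.0708  1.2462 -0.969  -0.0207 -1.0748  1.5546
  0.9536  0.7643 -0.9791 -1.4191 -0.4628 -0.455   0.773 ]
slot [ 0.5216  0.2948 -0.3446  0.5353] 30.672710233705637 [-1.3739  1.4293  0.8773  1.9075  1.4018 -0.14    0.0714 -0.2598  1.2091
  1.3481  0.4053 -0.6523 -1.8009 -0.1316 -0.8229  1.1717]
slot scene [0.5239 0.2931 0.08   0.5571] 31.917931724249684 [-1.5983  0.8444  0.7235  1.0954  1.1381 -0.9808 -0.2647 -0.8705]
slot top [0.5205 0.2951 0.1053 3.6704] 210.29762174000433 [-1.4969 -0.5985 -0.6334  0.7525  1.4112  0.963   0.7222 -1.0846]Traceback (most recent call last):
  File "<stdin>", line 16, in <module>
  File "fit.py", line 20, in quad
    vx,vy,x0,y0=cv2.fitLine(sel.astype(np.float32),cv2.DIST_HUBER,0,.01,.01).ravel(); L.append((x0,y0,vx,vy))
                ~~~~~~~~~~~^^^^^^^^^^^^^^^^^^^^^^^^^^^^^^^^^^^^^^^^^^^^^^^^^
cv2.error: OpenCV(4.12.0) /io/opencv/modules/imgproc/src/linefit.cpp:50: error: (-215:Assertion failed) count > 0 in function 'fitLine2D_wods'
```

```bash
sed -i 's/(n<max(0.08\*l,6))/(n<max(0.08*l,8))/' fit.py
python3 - <<'E'
from fit import *
np.set_printoptions(precision=4,suppress=True)
s=cv2.imread('pics/scene0.png');t=cv2.imread('pics/top0.png')
for n,im,pts in(('scene',s,[(330,202),(327,200),(329,213),(334,206)]),('top',t,[(349,182),(348,190),(350,174),(346,192)])):
  for x,y in pts: print(n,x,y,im[y,x])
m=lambda c:(c[...,2]>170)&(c[...,1]<100)&(c[...,0]<120)
from fit import quad
g={}
for n,im,roi in(('scene',s,(315,192,30,35)),('top',t,(337,167,25,30))):
  for th in(150,170,190,200,210):
    try: g[n]=q=quad(im,lambda c:(c[...,2]>th)&(c[...,1]<110)&(c[...,0]<190),roi); print(n,th,q.ravel())
    except Exception as e: print(n,th,'fail')
for f in (None,.112):
  p,r=rectfit(g,.046,.016,(.65,-.038,.11),f);print('key',p,np.degrees(p[3]),r)
for n in g:
  p,r=rectfit({n:g[n]},.046,.016,(.65,-.038,.11),.112);print('key',n,p,np.degrees(p[3]),r)
E
```

```text
scene 330 202 [ 21  24 236]
scene 327 200 [ 19  25 239]
scene 329 213 [ 30  26 112]
scene 334 206 [ 18  26 237]
top 349 182 [ 27  42 244]
top 348 190 [ 18  31 205]
top 350 174 [ 23  38 244]
top 346 192 [ 14  21 101]
scene 150 [319.8415 200.6692 325.1211 196.7636 339.4    208.8112 334.5766 213.3519]
scene 170 [320.0694 200.5641 325.1573 196.9645 339.1665 208.7925 334.5813 213.0557]
scene 190 [324.7724 196.9098 338.895  208.7471 334.5994 212.7812 320.6986 200.8461]
scene 200 [320.5825 200.5886 325.1209 197.17   338.7414 208.8096 334.5864 212.6086]
scene 210 [320.6222 200.4731 325.1873 197.3125 338.6015 208.8112 334.6132 212.4368]
top 150 [347.4705 169.4115 353.8931 174.2058 350.1941 191.3946 343.1597 189.2736]
top 170 [347.5267 170.0109 353.8185 173.5813 349.9974 191.4106 343.4833 188.8368]
top 190 [347.503  171.2731 353.839  172.4363 349.7641 191.6331 343.8287 188.2606]
top 200 [347.741  171.0216 353.732  172.8217 349.7214 190.8366 343.7845 188.625 ]
top 210 [353.6047 172.7288 349.7971 190.1915 343.8415 188.9483 347.7878 171.3565]Traceback (most recent call last):
  File "<stdin>", li
[... 1249 characters left out ...]
          ^^^^^^^
    f = np.atleast_1d(self.fun(x, *self.args, **self.kwargs))
                      ~~~~~~~~^^^^^^^^^^^^^^^^^^^^^^^^^^^^^^
    return np.atleast_1d(self.fun(x))
                         ~~~~~~~~^^^
    return self.f(x, *self.args, **self.kwargs)
           ~~~~~~^^^^^^^^^^^^^^^^^^^^^^^^^^^^^^
  File "fit.py", line 38, in res
    pr=proj(n,pts(p))
  File "h.py", line 8, in proj
    K,R,t=cam(n); return cv2.projectPoints(np.atleast_2d(np.array(P,float)),cv2.Rodrigues(R)[0],t,K,None)[0].reshape(-1,2)
          ~~~^^^
  File "h.py", line 4, in cam
    c=robot.get_calibration(n); f=200/np.tan(np.radians(c['vertical_fov']/2))
ValueError: time passes only in moves, steps and waits
```

```bash
python3 - <<'E'
from plant import robot
import pickle
pickle.dump({n:robot.get_calibration(n) for n in('scene','top')},open('cal.pkl','wb'))
print(robot.observe()['time'])
E
sed -i "s/c=robot.get_calibration(n); /c=CAL[n]; /; s/^from plant import robot/from plant import robot\nimport pickle; CAL=pickle.load(open('cal.pkl','rb'))/" h.py
python3 - <<'E'
from fit import *
np.set_printoptions(precision=4,suppress=True)
s=cv2.imread('pics/scene0.png');t=cv2.imread('pics/top0.png')
g={}
for n,im,roi in(('scene',s,(315,192,30,35)),('top',t,(337,167,25,30))):
    g[n]=quad(im,lambda c:(c[...,2]>(170 if n=='scene' else 205))&(c[...,1]<110)&(c[...,0]<190),roi)
for f in (None,.112):
  p,r=rectfit(g,.046,.016,(.65,-.038,.11),f);print('key',p,np.degrees(p[3]),r)
for n in g:
  p,r=rectfit({n:g[n]},.046,.016,(.65,-.038,.11),.112);print('key',n,p,np.degrees(p[3]),r)
# fruits: mask contours
for n,im in(('scene',s),('top',t)):
  for nm,f,roi in(('mand',lambda c:(c[...,2]>90)&(c[...,0]<80)&(c[...,2]-c[...,1]>40),(245,165,45,40) if n=='scene' else (325,250,40,40)),('lime',lambda c:(c[...,1]>c[...,2]+20)&(c[...,1]>c[...,0]+20),(282,140,45,40) if n=='scene' else (275,240,40,40))):
    x,y,w,h=roi;m=f(im[y:y+h,x:x+w].astype(int)).astype(np.uint8)
    M=cv2.moments(m,True);print(n,nm,M['m10']/M['m00']+x,M['m01']/M['m00']+y,M['m00'])
    g[n+nm]=(M['m10']/M['m00']+x,M['m01']/M['m00']+y)
for nm in('mand','lime'): print(nm,*tri(g['scene'+nm],g['top'+nm]),onz('scene',g['scene'+nm],.024),onz('top',g['top'+nm],.024))
E
```

```text
0.1
key [ 0.6513 -0.0379  0.1058  3.094 ] 177.27250120206799 [ 0.1824 -0.1147  0.2513 -0.0568 -0.3139 -0.1783  0.1205  0.2566 -0.1492
 -0.1283 -0.349   0.474   0.258   0.0701  0.4602 -0.2425]
key [ 0.6518 -0.0392  1.0054  3.0925] 177.18644037660314 [ 0.3877  1.0274  0.3932  1.0133 -0.2128  0.9032  0.2856  1.4085 -0.8708
  0.5357 -1.1141  1.2234 -0.4742  0.8361 -0.228   0.4385]
key scene [ 0.6542 -0.041   1.8813  3.0942] 177.28183418677358 [ 0.2029 -0.0529  0.1522 -0.0928 -0.453  -0.1799  0.1009  0.3502]
key top [ 0.6497 -0.038   0.1123  3.0924] 177.18391295609018 [-0.1965 -0.2268 -0.4476  0.4733  0.1942  0.0873  0.4481 -0.3227]
scene mand 265.5176470588235 183.76235294117646 425.0
scene lime 300.2466843501326 157.46949602122015 377.0
top mand 342.3681917211329 267.3485838779956 459.0
top lime 293.6838565022422 258.3273542600897 446.0
mand [ 0.4505 -0.0598  0.0221] 0.0007411483058159214 [ 0.452  -0.0603  0.024 ] [ 0.4502 -0.06    0.024 ]
lime [0.4514 0.0636 0.0229] 0.0007896773033204516 [0.4523 0.0633 0.024 ] [0.4511 0.0632 0.024 ]
```

Run:
```python
import cv2,numpy as np
s=cv2.imread('pics/scene0.png');t=cv2.imread('pics/top0.png')
cr=lambda im,x,y,w,h,k:cv2.resize(im[y:y+h,x:x+w],None,fx=k,fy=k,interpolation=cv2.INTER_CUBIC)
cv2.imwrite('pics/c4.png',np.hstack([cr(s,125,195,140,135,3),cr(t,400,205,115,135,3)]))
```

```text
(no output)
```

View pics/c4.png

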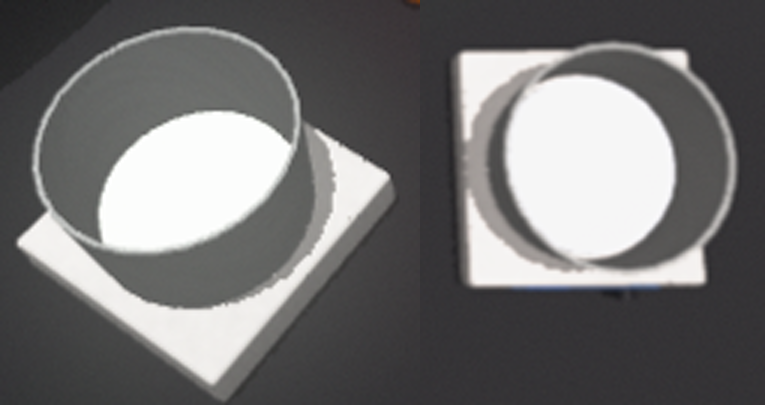

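```bash
python3 - <<'E'
from h import *
np.set_printoptions(precision=4,suppress=True)
print('rim',*tri((180.3,241.7),(465.7,257)),onz('scene',(180.3,241.7),.15),onz('top',(465.7,257),.15))
print('floor top',onz('top',(456.7,260.7),.062))
print('beaker',onz('top',(376,137),.08),'bottle',onz('top',(301,127),.11))
E
python3 - <<'E'
from h import *
np.set_printoptions(precision=3,suppress=True)
mx,my=.451,-.060
for z in(.30,.08): print(robot.ik([mx,my,z],[180,0,90]))
for z in(.32,.14): print(robot.ik([.514,-.328,z],[180,0,90]))
for z in(.30,.14): print(robot.ik([.652,-.0395,z],[180,0,177]))
for z in(.30,.14): print(robot.ik([.522,.2945,z],[180,0,-150.5]))
E
```

```text
rim [ 0.5147 -0.3261  0.14  ] 0.001525177287043135 [ 0.5209 -0.3284  0.15  ] [ 0.5139 -0.3225  0.15  ]
floor top [ 0.5118 -0.3278  0.062 ]
beaker [ 0.7805 -0.0877  0.08  ] bottle [0.7631 0.0991 0.11  ]
[-24.128 -19.665 -18.607  91.058   0.     65.872]
[-24.128 -15.258 -38.139  67.119   0.     65.872]
[-44.815   7.948   9.379  91.431   0.     45.185]
[-44.815   9.645  -7.546  72.809   0.     45.185]
[-14.911  15.474  15.757  90.283   0.    -11.911]
[-14.911  17.037   0.908  73.872   0.    -11.911]
[ 16.943   5.802   4.994  89.191   0.    -12.557]
[ 16.943   7.876  -9.483  72.64    0.    -12.557]
```

Run:
```python
from h import *
np.set_printoptions(precision=3,suppress=True)
def st(m):
    s=robot.observe(); print(m,round(s['time'],2),s['tool_pos'],s['tcp_rot'],s['ft_force'],round(s['gripper_width'],4))
mx,my=.451,-.060
robot.move_pose([mx,my,.20],[180,0,90]); st('above')
b=robot.line_to([mx,my,.081],vel=.12,guard=8); st('down %s'%b)
if not b:
    w=robot.set_gripper(.03); st('grip')
    cv2.imwrite('pics/g1.png',np.hstack([robot.grab_frame('scene')[100:300,150:450],robot.grab_frame('top')[150:350,200:500]]))
```

```text
above 2.0 [ 0.451 -0.061  0.2  ] [179.973   0.023  89.919] [-0.701  0.34  -0.925] 0.0856
down False 3.14 [ 0.451 -0.06   0.082] [179.937   0.026  89.999] [0.277 0.201 0.059] 0.0851
grip 3.54 [ 0.452 -0.06   0.082] [179.915   0.04   90.005] [-1.252  0.462  8.087] 0.0562
```

View pics/g1.png

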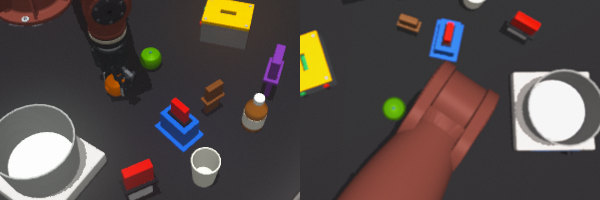

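Run:
```python
from h import *
np.set_printoptions(precision=3,suppress=True)
def st(m):
    s=robot.observe(); print(m,round(s['time'],2),s['tool_pos'],s['ft_force'],round(s['gripper_width'],4))
hx,hy=.514,-.326
robot.line_to([.451,-.06,.30],vel=.25); st('lift')
robot.move_pose([hx,hy,.30],[180,0,90]); st('over')
robot.line_to([hx,hy,.170],vel=.15); st('in')
robot.pause(.2); st('still')
b=robot.line_to([hx,hy,.1415],vel=.03,guard=3); st('floor %s'%b)
cv2.imwrite('pics/g2.png',np.hstack([robot.grab_frame('scene')[150:350,80:380],robot.grab_frame('top')[150:350,340:640]]))
```

```text
lift 4.67 [ 0.451 -0.06   0.298] [-0.11  -0.388 -0.964] 0.0561
over 5.72 [ 0.514 -0.325  0.3  ] [-0.983  0.013 -0.494] 0.0559
in 6.74 [ 0.514 -0.326  0.171] [-0.184 -0.51  -0.684] 0.056
still 6.94 [ 0.514 -0.326  0.171] [-0.919 -1.017 -0.857] 0.0555
floor True 7.84 [ 0.514 -0.326  0.142] [1.091 0.235 2.662] 0.0558
```

View pics/g2.png

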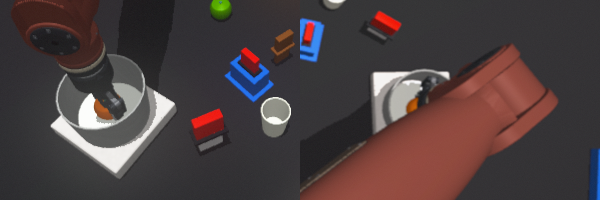

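Run:
```python
from h import *
np.set_printoptions(precision=3,suppress=True)
def st(m):
    s=robot.observe(); print(m,round(s['time'],2),s['tool_pos'],s['ft_force'],round(s['gripper_width'],4))
hx,hy=.514,-.326
robot.set_gripper(.085); st('open'); robot.pause(.5)
robot.line_to([hx,hy,.30],vel=.15); st('up')
robot.move_pose([.652,-.0395,.26],[180,0,177]); st('key')
a,b=robot.grab_frame('scene'),robot.grab_frame('top')
cv2.imwrite('pics/s3.png',a);cv2.imwrite('pics/t3.png',b)
cv2.imwrite('pics/g3.png',np.vstack([np.hstack([a[150:350,100:400],b[150:350,340:640]]),np.hstack([a[100:300,250:550],b[50:250,200:500]])]))
```

```text
open 8.35 [ 0.513 -0.325  0.141] [-0.089 -0.511 -0.299] 0.0851
up 10.06 [ 0.514 -0.326  0.299] [-0.45   0.245 -0.958] 0.0852
key 11.28 [ 0.652 -0.04   0.26 ] [-0.373  0.363  0.338] 0.085
```

View pics/g3.png

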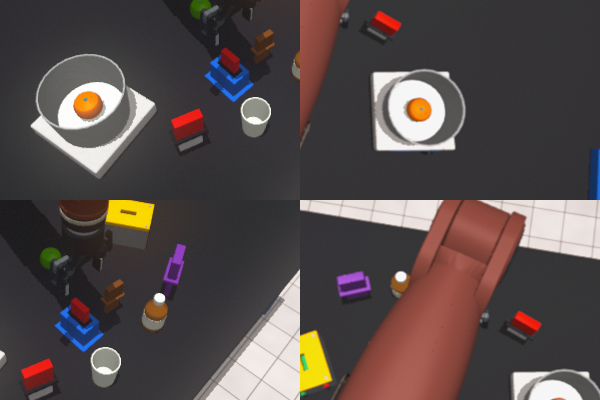

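Run:
```python
from h import *
np.set_printoptions(precision=3,suppress=True)
def st(m):
    s=robot.observe(); print(m,round(s['time'],2),s['tool_pos'],s['tcp_rot'],s['ft_force'],round(s['gripper_width'],4))
x,y=.652,-.0395
b=robot.line_to([x,y,.146],vel=.12,rotation=[180,0,177.2],guard=8); st('down %s'%b)
robot.set_gripper(.005); robot.pause(.2); st('grip')
b=robot.line_to([x,y,.256],vel=.08,guard=25); st('lift %s'%b)
robot.pause(.3); st('rest')
a,b=robot.grab_frame('scene'),robot.grab_frame('top')
cv2.imwrite('pics/s4.png',a);cv2.imwrite('pics/t4.png',b)
cv2.imwrite('pics/g4.png',cv2.resize(a[110:270,240:440],None,fx=3,fy=3,interpolation=2))
```

```text
down False 12.47 [ 0.653 -0.04   0.147] [-179.981    0.086  177.198] [-0.025 -0.307  0.193] 0.0851
grip 13.31 [ 0.652 -0.04   0.146] [-179.999    0.019  177.204] [ 0.422 -0.597  2.787] 0.0154
lift False 14.83 [ 0.652 -0.039  0.255] [179.989  -0.056 177.2  ] [ 0.184 -0.715 -0.944] 0.0151
rest 15.13 [ 0.652 -0.04   0.256] [179.998  -0.015 177.2  ] [ 0.313  0.133 -0.019] 0.0155
```

View pics/g4.png

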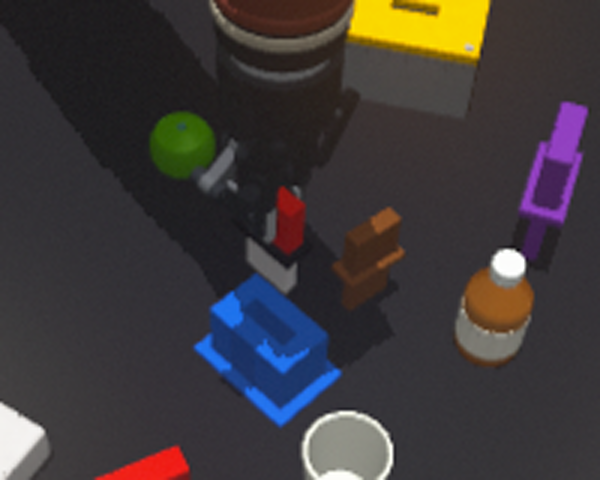

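Run:
```python
from h import *
np.set_printoptions(precision=3,suppress=True)
def st(m):
    s=robot.observe(); print(m,round(s['time'],2),s['tool_pos'],s['tcp_rot'],s['ft_force'],round(s['gripper_width'],4))
robot.line_to([.652,-.0395,.30],vel=.15)
robot.move_pose([.522,.295,.30],[180,0,-150.5]); st('over')
robot.line_to([.522,.295,.240],vel=.1); robot.pause(.2); st('hover')
a,b=robot.grab_frame('scene'),robot.grab_frame('top')
cv2.imwrite('pics/s5.png',a);cv2.imwrite('pics/t5.png',b)
cv2.imwrite('pics/g5.png',np.vstack([cv2.resize(a[50:150,320:440],None,fx=5,fy=5,interpolation=2)]))
cv2.imwrite('pics/g5t.png',np.vstack([cv2.resize(b[150:250,140:290],None,fx=4,fy=4,interpolation=2)]))
```

```text
over 17.02 [0.523 0.294 0.3  ] [-179.985   -0.012 -150.595] [ 0.27  -0.195 -0.625] 0.0155
hover 17.98 [0.522 0.295 0.241] [-179.984    0.075 -150.498] [-0.131 -0.638 -1.2  ] 0.0151
```

View pics/g5.png

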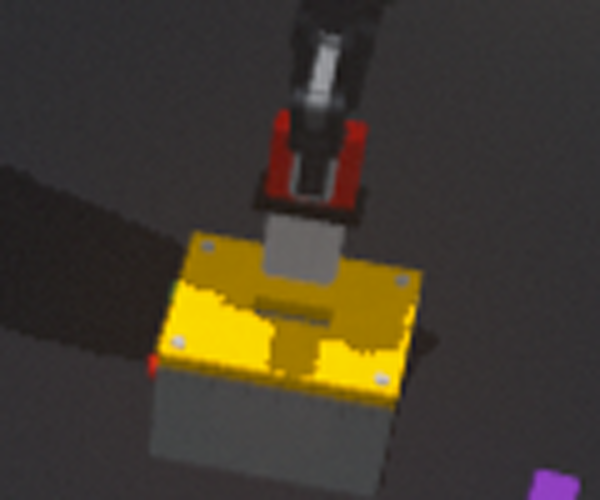

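View pics/g5t.png

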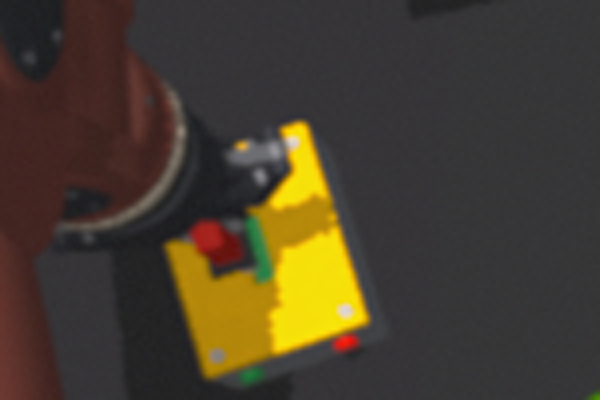

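```bash
cat > ov.py <<'E'
from h import *
def box(c,yaw,lx,ly,z0,z1):
    b=np.array([[1,1],[-1,1],[-1,-1],[1,-1]])*[lx/2,ly/2]; cs,s=np.cos(yaw),np.sin(yaw)
    b=b@np.array([[cs,s],[-s,cs]])+c
    return np.vstack([np.c_[b,[z0]*4],np.c_[b,[z1]*4]])
E_=[(0,1),(1,2),(2,3),(3,0),(4,5),(5,6),(6,7),(7,4),(0,4),(1,5),(2,6),(3,7)]
def over(n,im,roi,k,items,shift=(0,0)):
    x,y,w,h=roi; c=cv2.resize(im[y:y+h,x:x+w],None,fx=k,fy=k,interpolation=cv2.INTER_CUBIC)
    for P,col in items:
        q=((proj(n,P)+shift-[x,y]+.5)*k-.5)
        for i,j in E_: cv2.line(c,tuple(np.round(q[i]*8).astype(int)),tuple(np.round(q[j]*8).astype(int)),col,1,cv2.LINE_AA,3)
    return c
def key(c,yaw,zc):
    return [(box(c,yaw,.046,.016,zc+.008,zc+.052),(255,255,0)),(box(c,yaw,.056,.026,zc,zc+.006),(0,255,0)),(box(c,yaw,.040,.010,zc-.045,zc),(255,0,255)),(box(c,yaw,.036,.006,zc-.05,zc-.045),(255,0,255))]
def win(c,yaw): return [(box(c,yaw,.13,.1,.08,.08),(255,0,0)),(box(c,yaw,.044,.014,.08,.08),(0,0,255))]
E
python3 - <<'E'
from ov import *
a=cv2.imread('pics/s5.png');b=cv2.imread('pics/t5.png')
W=(.522,.295);y=np.radians(29.5)
cv2.imwrite('pics/o5s.png',over('scene',a,(340,70,70,70),8,key(W,y,.241-.086)+win((.5236,.2939),y)))
cv2.imwrite('pics/o5t.png',over('top',b,(175,170,70,75),8,key(W,y,.241-.086)+win((.5204,.2951),y)))
E
```

```text
(no output)
```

View pics/o5s.png

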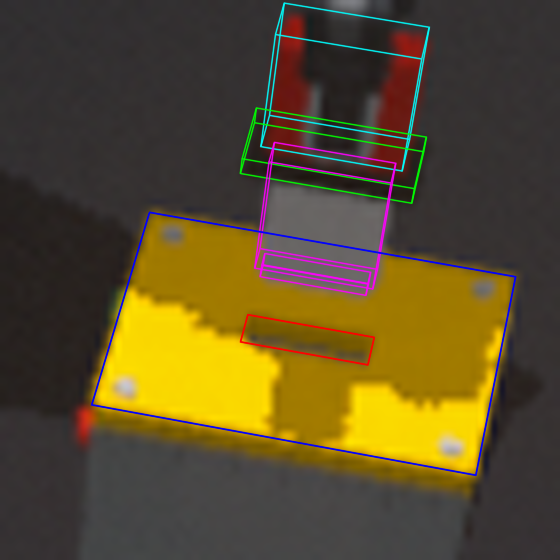

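View pics/o5t.png

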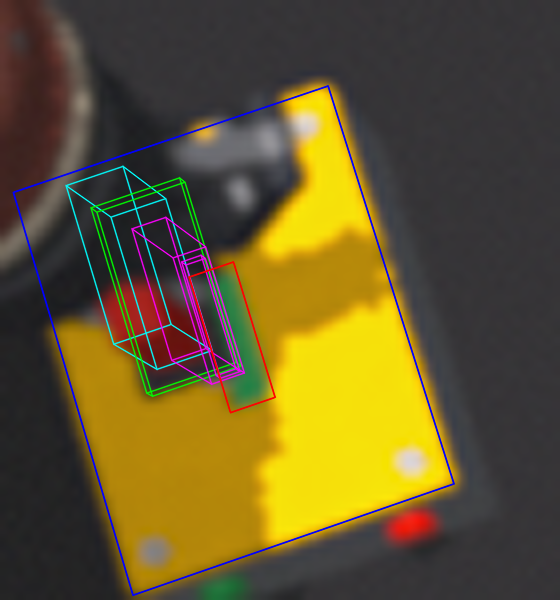

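```bash
cat > gf.py <<'E'
from ov import *
from scipy.ndimage import map_coordinates, gaussian_filter
def score(n,im,c,yaw,zc,segs):
    g=[gaussian_filter(im[...,i].astype(float),.6) for i in range(3)]
    tot=0
    for A,B,w in segs(c,yaw,zc):
        p=proj(n,[A,B]); t=np.linspace(.1,.9,25)[:,None]; q=p[0]*(1-t)+p[1]*t
        d=p[1]-p[0]; nn=np.array([-d[1],d[0]])/np.linalg.norm(d)
        e=0
        for gi in g:
            hi=map_coordinates(gi,(q+nn*.7)[:,::-1].T,order=1);lo=map_coordinates(gi,(q-nn*.7)[:,::-1].T,order=1)
            e+=abs((hi-lo).mean())
        tot+=w*e
    return tot
def seg(side):
    def f(c,yaw,zc):
        bl=box(c,yaw,.040,.010,zc-.045,zc); co=box(c,yaw,.056,.026,zc,zc+.006); h=box(c,yaw,.046,.016,zc+.008,zc+.052)
        if side=='scene':  # visible long face is -y side (idx 2,3): blade verticals 2-6,3-7
            return [(bl[2],bl[6],2),(bl[3],bl[7],2),(co[2],co[3],2),(h[2],h[6],.7),(h[3],h[7],.7)]
    return f
E
python3 - <<'E'
from gf import *
a=cv2.imread('pics/s5.png')
y=np.radians(29.5);ex=np.array([np.cos(y),np.sin(y)]);ey=np.array([-ex[1],ex[0]])
for p in (box(np.array([.522,.295]),y,.04,.01,.11,.15),): print(proj('scene',p).round(1).tolist())
R=[]
for dx in np.arange(-.006,.0061,.0005):
  for dz in np.arange(-.008,.0081,.0005):
    R.append((score('scene',a,np.array([.522,.295])+dx*ex,y,.155+dz,seg('scene')),dx,dz))
R.sort(reverse=True)
for r in R[:8]: print([round(v,4) for v in r])
E
```

```text
[[386.7, 103.2], [372.0, 100.6], [371.3, 103.0], [386.1, 105.6], [388.7, 91.4], [373.6, 88.8], [372.9, 91.3], [388.1, 93.9]]
[np.float64(534.0066), np.float64(0.0015), np.float64(-0.001)]
[np.float64(533.9148), np.float64(0.0015), np.float64(-0.0005)]
[np.float64(530.5244), np.float64(0.001), np.float64(-0.001)]
[np.float64(530.3942), np.float64(0.001), np.float64(-0.0005)]
[np.float64(528.6283), np.float64(0.0015), np.float64(-0.0015)]
[np.float64(527.0823), np.float64(0.0015), np.float64(0.0)]
[np.float64(525.3913), np.float64(0.001), np.float64(-0.0015)]
[np.float64(523.5162), np.float64(0.001), np.float64(0.0)]
```

Run:
```python
from h import *
np.set_printoptions(precision=4,suppress=True)
def st(m):
    s=robot.observe(); print(m,round(s['time'],2),s['tool_pos'],s['tcp_rot'],s['ft_force'],s['torque'],round(s['gripper_width'],4))
x,y=.522,.2941
robot.line_to([x,y,.230],vel=.05); robot.pause(.2); st('pre')
b=robot.line_to([x,y,.190],vel=.03,guard=5); st('down %s'%b)
a,c=robot.grab_frame('scene'),robot.grab_frame('top')
cv2.imwrite('pics/s6.png',a);cv2.imwrite('pics/t6.png',c)
cv2.imwrite('pics/g6.png',np.hstack([cv2.resize(a[60:150,330:430],None,fx=4,fy=4,interpolation=2),cv2.resize(c[160:250,160:260],None,fx=4,fy=4,interpolation=2)]))
```

```text
pre 18.62 [0.5221 0.2941 0.2302] [-179.9979    0.0142 -150.4962] [ 0.6145 -0.2549 -0.9376] [-0.0284  0.0159 -0.0061] 0.0157
down False 20.11 [0.5221 0.2941 0.1902] [-179.9968    0.0181 -150.5001] [ 0.4153  0.026  -1.1946] [ 0.0591  0.0349 -0.0092] 0.0154
```

View pics/g6.png

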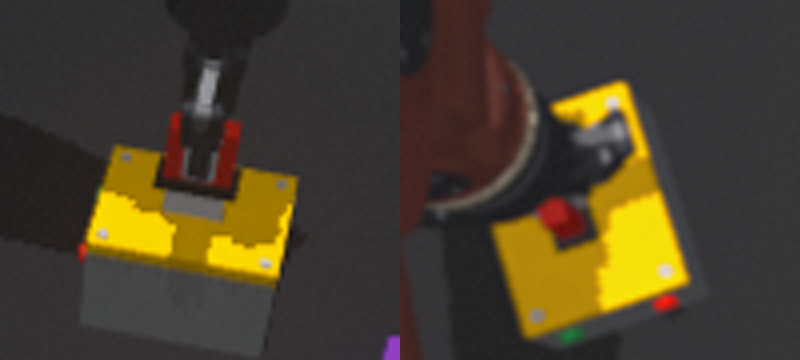

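Run:
```python
from h import *
np.set_printoptions(precision=4,suppress=True)
def st(m):
    s=robot.observe(); print(m,round(s['time'],2),s['tool_pos'],s['tcp_rot'],s['ft_force'],s['torque'],round(s['gripper_width'],4))
x,y=.522,.2941
for z in np.arange(.186,.1619,-.002):
    b=robot.line_to([x,y,z],vel=.02,guard=9); robot.pause(.1); st('%.3f %s'%(z,b))
    if b or robot.observe()['ft_force'][2]>9: break
a,c=robot.grab_frame('scene'),robot.grab_frame('top')
cv2.imwrite('pics/s7.png',a);cv2.imwrite('pics/t7.png',c)
cv2.imwrite('pics/g7.png',np.hstack([cv2.resize(a[60:150,330:430],None,fx=4,fy=4,interpolation=2),cv2.resize(c[160:250,160:260],None,fx=4,fy=4,interpolation=2)]))
```

```text
0.186 False 20.66 [0.5221 0.2941 0.1862] [-179.9967    0.0106 -150.5019] [-0.0819 -0.0758  0.6941] [ 0.0129 -0.0116  0.0385] 0.0154
0.184 False 21.01 [0.5221 0.2941 0.1841] [-179.9974    0.0106 -150.5016] [0.893  0.0478 0.9403] [ 0.0564 -0.0928  0.056 ] 0.015
0.182 False 21.36 [0.5221 0.2941 0.182 ] [-179.998     0.0074 -150.5016] [-0.1205 -0.1077  1.4796] [ 0.0549 -0.0579 -0.0093] 0.0152
0.180 False 21.71 [0.522  0.2941 0.18  ] [ 180.        0.0058 -150.501 ] [ 0.5546 -0.5551  2.9541] [ 0.034  -0.1128  0.0225] 0.0157
0.178 False 22.06 [0.522  0.2941 0.1781] [-179.9992    0.0064 -150.5034] [ 0.7099 -0.1817  2.9624] [ 0.0458 -0.0926  0.0183] 0.0151
0.176 False 22.41 [0.522  0.2941 0.1761] [-179.9983    0.0066 -150.504 ] [ 0.8825 -0.8921  2.6802] [ 0.0471 -0.1413 -0.0514] 0.0158
0.174 False 22.76 [0.5221 0.2941 0.1741] [-179.9978    0.0079 -150.4987] [ 0.5239 -0.3472  3.2465] [ 0.0857 -0.0921  0.0111] 0.0149
0.172 False 23.11 [0.522  0.2941 0.172 ] [-179.9982    0.0043 -150.4985] [1.1475 0.2414 3.9162] [ 0.0237 -0.0658  0.0223] 0.0154
0.170 False 23.46 [0.522  0.2941 0.1701] [-179.9977    0.0059 -150.4958] [0.3979 0.7157 3.9921] [ 0.0129 -0.0964  0.0409] 0.0152
0.168 False 23.81 [0.522  0.2941 0.1681] [ 179.9997    0.003  -150.4984] [0.3297 0.3216 4.397 ] [ 0.0182 -0.0279  0.0117] 0.0153
0.166 False 24.16 [0.522  0.2941 0.1662] [-179.997     0.0107 -150.5003] [ 0.9035 -0.2725  4.8417] [-0.0142 -0.0263 -0.0107] 0.0151
0.164 False 24.51 [0.522  0.2942 0.1661] [-179.9739    0.052  -150.4916] [-6.112  -1.5853 19.6834] [-0.5619  1.3499 -0.0507] 0.0153
```

View pics/g7.png

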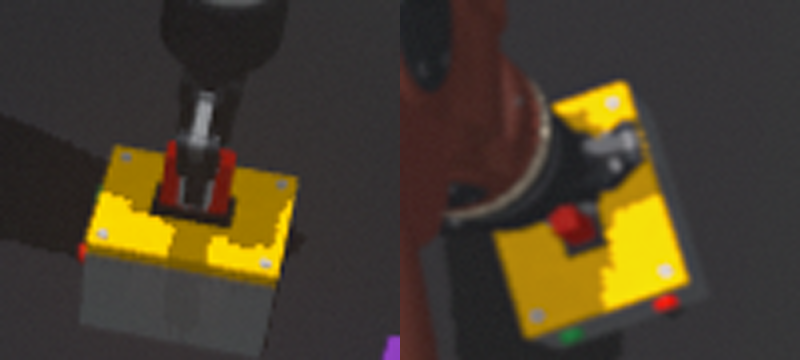

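Run:
```python
from h import *
np.set_printoptions(precision=4,suppress=True)
def st(m):
    s=robot.observe(); print(m,round(s['time'],2),s['tool_pos'],s['tcp_rot'],s['ft_force'],round(s['gripper_width'],4))
robot.line_to([.522,.2941,.1650],vel=.02); robot.pause(.5); st('hold')
a,c=robot.grab_frame('scene'),robot.grab_frame('top')
y=np.radians(29.5)
from ov import *
cv2.imwrite('pics/g8.png',np.vstack([np.hstack([over('scene',a,(345,75,60,60),6,key((.522,.2941),y,.080)[:2]+win((.5236,.2939),y)[:1]),over('top',c,(170,175,70,60),6,win((.5204,.2951),y)[:1])]),np.hstack([cv2.resize(a[190:300,120:250],(360,300)),cv2.resize(c[210:310,400:530],(420,300))])]))
```

```text
hold 25.36 [0.5221 0.2941 0.1662] [-179.9847    0.0389 -150.4991] [-3.3117 -1.6223 11.6052] 0.0152
```

View pics/g8.png

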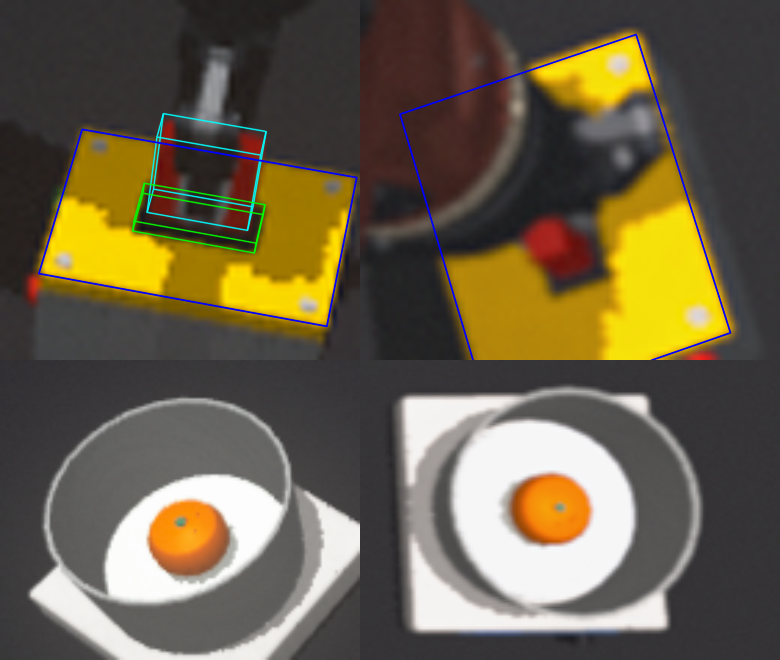

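The collar sits on the guard, with 11.6 N pushing back, more than the roughly 6 N spring. The mandarin lies near the middle of the hopper floor. I'm handing the job in.

Run:
```python
from plant import robot
robot.job_done(); s=robot.observe(); print(s['time'],s['tool_pos'],s['ft_force'],s['gripper_width'])
```

```text
the job is handed in; nothing more can be done
the job is handed in; nothing more can be done
```

The mandarin is in the hopper and the run key is pressed home in the start box. I handed the job in at about 25 s of the 69 s allowed, and no verdict was reported.

- **Mandarin:** I gripped it, lowered it until the force changed by 3 N on touching the floor, then let go. The last pictures show it lying near the middle of the floor.
- **Key:** I took the smaller red-handled key from the blue stand (scene pixel 330,206), not the larger red one at (288,275). It was lifted with the collar to about 0.17 m, above the 0.112 m needed, and passed through the window without catching.
- **Last checks on the key:**
  - The spring force rose smoothly to about 5 N.
  - The resistance then jumped with the tool at z = 0.166 m, the height predicted for the collar meeting the guard.
  - I held it there at 11.6 N, with the gripper 15 mm open on the handle and the tool within 0.1° of vertical.

**Disagreements:**
- The two cameras disagreed by 3 to 5 mm on the window and key positions. The joint two-view fits came out 3 to 6 mm low (guard 0.077 m instead of 0.080 m, key top 0.106 m instead of 0.112 m). I took the text's heights and aimed the key by comparing it with the window in the scene picture.
- While pressed home, the tool showed about 3.7 N of sideways force, which I left as it was.
- I did not measure the lime, bottle and beaker again at the end. The arm met no unexpected contact, and they looked undisturbed in the pictures taken during the run.

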